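Open the lamp hatch of the cold-light source

TASK

The lamp in the white cold-light source on the conservation bench is due for changing, so switch the unit off by pressing down the raised front half of the red rocker on its top. Then gently press the ribbed black pad at the front edge of the grey lamp hatch once, take the hand away so that the push-push latch lets the hatch swing up by itself, and wait until you have seen that it stays fully open, with the switch still off. Do not push the hatch back down, do not touch the lamp in the bay, and do not shift, lift or knock over the things standing on the bench.

Things in the scene. Friction and masses are not known exactly. Their poses are not given: they have to be found in the camera images.
- light: Cold-light source: white casing 250 mm deep (x), 200 wide (y), 125 high, fixed to the bench, rigid. Origin: centre of its underside, at bench height; z up; its front panel (chromed light port, black dimmer) faces its own -x. In its top, 125 mm above the bench: to its left (+y) the grey lamp hatch, to its right (-y) the red rocker; the rest of the top is flat.
- rocker_front (a point): Point to press to switch off: middle of the front half of the red rocker's upper face (moves with it). The rocker is 36 mm long (casing x), 24 wide (y), pivoted at its middle, at x -60, y -60 mm in the casing's frame. On: front half (to the casing's -x) raised about 12 deg, this point about 12 mm above the casing's top. Off: about 7 mm above it.
- rocker (a joint): Angle of the red rocker, rad: 0 = on (front half up, as at the start), 0.44 = off (front half fully down). About 2 to 4 N on the front half flips it; past the middle it snaps over by itself and meets a hard stop. It stays at either end as left.
- hatch_pad (a point): Point to press on the lamp hatch: centre of the ribbed black pad (22 x 60 mm) at its front edge (moves with it). Closed, it lies at x -68, y 35 mm in the casing's frame, 126 mm above the bench, 98 mm in front of the hinge. Under it is the push-push latch: about 3 N sinks it 5 mm to a hard stop; pressed at least 4.5 mm and released, it lets go. A second full press would latch it shut.
- hatch (a joint): Angle of the lamp hatch, rad: 0 = closed and latched, -0.051 = pad pressed fully down (a force stop of 8 to 10 N makes sure of it), 0.95 = fully open. Let go, the sprung and damped hinge opens it by itself in about 1 s, pushing at most 3 N at the pad; the front edge goes up and back (+x) to about 215 mm above the bench.
- hatch_hinge (a point): Middle of the hatch's hinge line along its rear edge, parallel to the casing's y, at x 30, y 35 mm in the casing's frame, 123 mm above the bench. The hatch is a grey plate 115 mm long (casing x) and 100 mm wide, flush with the casing's top when closed.
- latch_pin (a joint): Sideways place (m) of the latch's follower pin, hidden under the pad: 0 = latched, about +0.005 as the press lets it go, about -0.002 while the hatch stands open; it passes below -0.006 only if the open hatch is pushed back down into its latch.
- lamp: Glass reflector lamp, 50 mm across, with its holder, in the bay under the hatch; all of it lies more than 35 mm below the casing's top. Its frame is that of the casing (origin at the bench under the casing's centre). Fragile: not to be touched.
- mug: White ceramic mug with colour patches, 80 mm across, 95 mm high, with a handle. Bystander. Origin: centre of its underside.
- jar: Glass jar with a red cap and paper label, 52 mm across, 100 mm high. Bystander. Origin: centre of its underside.
- carton: Spare-lamp carton, brown with a blue band, 54 x 54 x 50 mm. Bystander. Origin: centre of its underside.
- loupe: Black eye loupe, 38 mm across, 34 mm high. Bystander. Origin: centre of its underside.
- brush: Brush with a brown wooden handle, 150 mm long, lying. Bystander. Origin under its middle; its x axis runs along it.
- spatula: Steel spatula with a dark wooden handle, 170 mm long, lying. Bystander. Origin under its middle; its x axis runs along it.
- sherd: Terracotta sherd, about 65 x 45 x 8 mm, lying flat. Bystander. Origin: centre of its underside.

How it is judged:
By the outcome, as a careful person would: the job done as asked, in the order asked, and still so for the second after the job is handed in, with the robot touching nothing.
It also fails if it takes over 32 s, if anything falls off the work surface, if the arm or the gripper's body presses on something with over 40 N, if the wrist force passes 120 N, or if a joint passes its speed limit or range.

ROBOT

A 6-joint arm with a two-finger parallel gripper is mounted at the origin on the work surface. World frame = base frame: x ahead of the robot, y to its left, z up, the work surface at z = 0. Lengths are in m, angles in rad, forces in N, time in s.
With the tool pointing down it reaches from about 0.275 to 0.825 m from the base axis. Payload 5.2 kg.
Tool frame: the origin (TCP) lies at the very end of the fingers, on their centre line; the grasp point (between the pads) lies 19 mm behind it; z points along the fingers, y is the line along which they close (so a half turn about z gives the same grasp; the last joint's range is limited). The gripper opens to 93 mm and grips with 3 to 60 N. Pads are 15 mm wide; open, the fingers measure 128 mm over their backs; the gripper's body (75 mm by 188 mm) begins 65 mm behind the grasp point.
Start: joints at [-1.518, 0.259, 1.535, -0, 1.348, -0.203], TCP at [0.139, -0.532, 0.219] pointing down, gripper open.
Joint ranges: [-3.14, 3.14], [-0.91, 2.08], [0.19, 2.58], [-1.22, 4.36], [0.22, 2.71], [-3.12, 3.12]. Speed limits (rad/s): [2.57, 2.57, 3.14, 3.14, 3.14, 3.14].

INTERFACE

Orientations are given as a rotation vector (axis times angle).
In Python, from cell import arm gives the robot as it stands.
- The arm moves only by the tool apply_moves, never from a script. Its argument "plan" is a list that holds one entry, the list of rows, each a list of 5 numbers: the shift along the tool's x, y, z in mm, then the turn about the tool's z in rad, then the finger opening in mm, from 0 to 93. In form: [[[tx, ty, tz, turn, hand], ...]]. A call has 1 to 12 rows; each row shifts and turns the commanded pose from where the row before left it, along the tool's axes as they then stand; what a row does not reach is not made up. A row lasts 1/10 s, in which the tool goes at most 50 mm and 8.59 degrees, less where a joint would pass 70% of its speed; a pose out of reach is approached as far as the arm can. A call is refused whole if a number of a shift passes 50 or a number of a turn 0.15, either way. A call with a gripper value outside its range is refused whole. The fingers move at their own pace and stop on an object; "newtons" is the grip in N (left out, the last holds). Time passes only in rows, so rows that do not move let the fingers close. It gives the time, the measured TCP pose, the force, the opening and the grip force at its end, in the units of the state.
- arm.observe(): the state, without advancing time (a new reading comes with each control period).
- arm.camera(name): name is "scene" or "top"; returns a dict with "frame" (384x512x3 uint8, red, green, blue), "depth" (384x512 float32, m along the optical axis (not along the pixel's ray), 0 where there is no reading), "fx", "fy", "cx", "cy" (pixels), "cam_to_world" (4x4, takes a point from camera to world coordinates). Camera axes: x right, y up, looking along -z (the intrinsics and any distortion apply to the point x, -y, -z); pixel columns grow to the right and rows downward; lengths in m; the calibration is good to about 2 mm. A picture is of the moment at which its call begins.
- arm.close_job(): hands the job in; it is judged then, once.
The state is a dict: "time": time; "joint_pos": joint angles; "joint_velocities": joint speeds; "joint_torque": joint torques, N m; "tcp_pos": TCP position; "ee_rot": TCP orientation; "force": force on the tool from outside, world axes, zero at the start; "wrist_torque": the same for the moment, N m; "grip_width": finger opening in m; "gripper_force": force on a finger pad.
Only numpy, scipy, OpenCV 4.12 (cv2) and the standard library are available. Lean on these libraries where they do the work, as an engineer would, in place of code of your own. Each camera call takes 0.05 s, during which the arm holds its last target. There are 200 camera calls.

## Working session

There is one attempt and no reset: what is moved stays moved. The work goes in short steps, Python scripts to look and compute and a tool call to move; the robot and the scene stay as the last step left them, time stands still between calls to the robot, and variables do not carry over. Pictures are saved under pics/ and viewed, at most 10 in all, crops included, and the job is handed in when it is done.

Besides the shell and the picture viewer there is one more tool, called after ">>>" as name(argument=value, ...) on one line, values as JSON. apply_moves: Moves the arm, as the interface text tells. Its arguments: {"type":"object","properties":{"plan":{"type":"array"},"newtons":{"type":"number"}},"required":["plan"]}

```bash
mkdir -p pics; ls; cat > h.py <<'E'
import numpy as np, cv2
from cell import arm
def shot(n):
    c=arm.camera(n); return c
def pts(c):
    d=c["depth"]; h,w=d.shape; u,v=np.meshgrid(np.arange(w),np.arange(h))
    P=np.stack([(u-c["cx"])/c["fx"]*d,-(v-c["cy"])/c["fy"]*d,-d],-1)
    M=np.array(c["cam_to_world"]); return P@M[:3,:3].T+M[:3,3]
E
python3 - <<'E'
from h import *
for n in("scene","top"):
    c=shot(n); np.savez(f"{n}0.npz",**{k:np.array(v) for k,v in c.items()})
    cv2.imwrite(f"pics/{n}0.png",c["frame"][:,:,::-1]); print(n,c["fx"],c["fy"],c["cx"],c["cy"],c.keys(),np.round(c["cam_to_world"],3).tolist())
print(arm.observe())
E
```

```text
pics
scene 482.5017013876221 482.5017013876221 251.48384307349718 192.45249053060851 dict_keys(['frame', 'depth', 'fx', 'fy', 'cx', 'cy', 'cam_to_world']) [[-0.711, -0.581, 0.397, 0.918], [0.703, -0.585, 0.404, 0.446], [-0.003, 0.566, 0.824, 0.909], [0.0, 0.0, 0.0, 1.0]]
top 364.3199439142581 364.3199439142581 251.38094614454195 201.12614880391692 dict_keys(['frame', 'depth', 'fx', 'fy', 'cx', 'cy', 'cam_to_world']) [[-0.021, 0.986, -0.166, 0.423], [-1.0, -0.017, 0.025, 0.054], [0.022, 0.166, 0.986, 0.867], [0.0, 0.0, 0.0, 1.0]]
{'time': 0.1, 'joint_pos': array([-1.51779322e+00,  2.59281359e-01,  1.53595850e+00, -3.02329625e-05,
        1.34798813e+00, -2.02777375e-01]), 'joint_velocities': array([-0.00054428, -0.00072215, -0.0009088 ,  0.00087791, -0.00141228,
        0.00085612]), 'joint_torque': array([ 2.23215080e-03, -4.38213050e+01, -2.84642100e+01,  7.21203466e-02,
        3.62431782e-02, -5.58450643e-05]), 'tcp_pos': array([ 0.13914821, -0.53160674,  0.21790086]), 'ee_rot': array([-3.11431488e+00, -4.00486870e-01, -1.45934373e-04]), 'force': array([-0.95755877,  0.13174866, -0.19108291]), 'wrist_torque': array([0.0156776 , 0.02103457, 0.01460502]), 'gripper_force': 0.0, 'grip_width': 0.09311053049451504}
```

View pics/scene0.png

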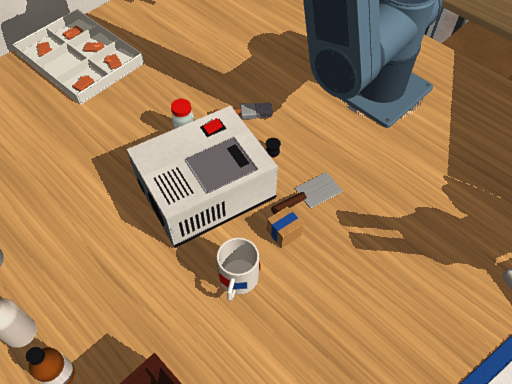

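View pics/top0.png

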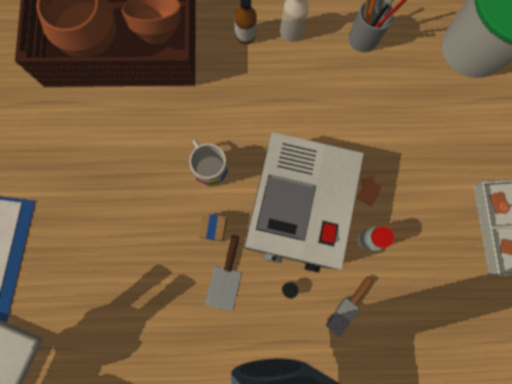

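The scene view shows the casing around (200,175), with the rocker at (213,127) and the pad at (238,156). In the top view the rocker is at (329,233), the pad at (283,227), and the jar stands close to the casing at (376,238). Next I'll measure the rocker and the pad from both views.

```bash
cat > m.py <<'E'
from h import *
L=lambda n:dict(np.load(n+"0.npz"))
S,T=L("scene"),L("top")
def ray(c,uv):
    M=c["cam_to_world"]; d=np.array([(uv[0]-c["cx"])/c["fx"],-(uv[1]-c["cy"])/c["fy"],-1.]); return M[:3,3],M[:3,:3]@d
def onz(c,uv,z):
    o,d=ray(c,uv); return o+d*(z-o[2])/d[2]
def tri(a,b):
    (o,d),(p,e)=ray(S,a),ray(T,b); d/=np.linalg.norm(d);e/=np.linalg.norm(e)
    s=np.linalg.lstsq(np.stack([d,-e],1),p-o,rcond=None)[0]; x,y=o+s[0]*d,p+s[1]*e
    return (x+y)/2,np.linalg.norm(x-y)
def blob(c,lo,hi,box):
    m=cv2.inRange(cv2.cvtColor(c["frame"],cv2.COLOR_RGB2HSV),lo,hi); k=np.zeros_like(m); x0,y0,x1,y1=box; k[y0:y1,x0:x1]=m[y0:y1,x0:x1]
    n,l,st,ce=cv2.connectedComponentsWithStats(k); i=1+np.argmax(st[1:,4]); ct=cv2.findContours((l==i).astype(np.uint8),0,1)[0][0]
    return ce[i],st[i,4],cv2.minAreaRect(ct)
red=((0,150,90),(10,255,255)); 
if __name__=="__main__":
    for nm,A,B in(("rocker",(red,(195,110,230,142)),(red,(315,215,345,250))),("pad",(((0,0,0),(180,255,50)),(222,138,256,174)),(((0,0,0),(180,255,50)),(262,212,302,240)))):
        a=blob(S,*A[0],A[1]); b=blob(T,*B[0],B[1]); print(nm,a,b,tri(a[0],b[0]),onz(S,a[0],.126),onz(T,b[0],.126))
    # casing top via depth in top view
    for n,c in(("S",S),("T",T)):
        P=pts(c); z=P[...,2]; m=((abs(z-.125)<.01)&(P[...,0]>.2)&(P[...,0]<.75)).astype(np.uint8)
        m=cv2.morphologyEx(m,cv2.MORPH_OPEN,np.ones((3,3))); k,l,st,ce=cv2.connectedComponentsWithStats(m); i=1+np.argmax(st[1:,4]); q=P[l==i]
        print(n,st[i],"z med",np.median(q[:,2]),"rect",cv2.minAreaRect((q[:,:2]*1000).astype(np.float32)))
E
python3 m.py
```

```text
rocker (array([212.72777778, 125.84444444]), np.int32(180), ((212.72059631347656, 125.86764526367188), (10.804409980773926, 17.149858474731445), 59.03623962402344)) (array([328.54700855, 232.63247863]), np.int32(234), ((328.48651123046875, 232.58108520507812), (12.987520217895508, 18.412687301635742), 9.462322235107422)) (array([ 0.47893684, -0.1200358 ,  0.12910621]), np.float64(0.0006138276970628207)) [ 0.47704652 -0.12200297  0.126     ] [ 0.47936157 -0.1210235   0.126     ]
pad (array([237.60986547, 155.5426009 ]), np.int32(223), ((237.5, 155.5), (24.600000381469727, 9.40000057220459), 53.13010025024414)) (array([281.75494071, 226.13438735]), np.int32(253), ((281.7059020996094, 226.17649841308594), (27.649059295654297, 9.216353416442871), 14.03624439239502)) (array([ 0.49459864, -0.0257804 ,  0.12341535]), np.float64(0.00039653419518103706)) [ 0.49588585 -0.02405516  0.126     ] [ 0.49447129 -0.02566021  0.126     ]
S [ 127  107  151  114 9347] z med 0.12478384571848422 rect ((552.5986938476562, -74.98324584960938), (204.0921630859375, 251.29649353027344), 75.5699691772461)
T [  246   133   117   137 11050] z med 0.12436381577987726 rect ((551.2384643554688, -77.17439270019531), (200.30006408691406, 250.92178344726562), 75.64556884765625)
```

The casing top is at z 0.125, its centre is at about (0.552, -0.076), and its yaw is about -14.4°. Both views agree with the frame given in the text. I'll close the hand, turn the tool to line up with the casing, and approach high above the bench.

>>> apply_moves(plan=[[[0, 0, 0, 0.127, 0], [0, 0, 0, 0.127, 0], [0, 0, 0, 0.127, 0], [0, 0, 0, 0.127, 0], [18, -40, 0, 0, 0], [18, -40, 0, 0, 0], [18, -40, 0, 0, 0], [18, -40, 0, 0, 0], [18, -40, 0, 0, 0], [18, -40, 0, 0, 0], [18, -40, 0, 0, 0], [0, 0, 0, 0, 0]]], newtons=10)

```text
time: 1.3
tcp_pos: [0.3332, -0.288, 0.2185]
ee_rot: [-3.116, 0.386, -0.001]
force: [-0.3, -0.0, 0.2]
grip_width: 0.0026
gripper_force: 0.0
```

```bash
cat > go.py <<'E'
import sys
from h import *
from scipy.spatial.transform import Rotation as R
def go(t):
    o=arm.observe(); r=R.from_rotvec(o["ee_rot"]); A=r.as_matrix()
    print("t",o["time"],"tcp",o["tcp_pos"].round(4),"xang",np.degrees(np.arctan2(A[1,0],A[0,0])).round(2),"f",o["force"].round(2),"w",o["grip_width"],"delta mm",(r.inv().apply(np.array(t)-o["tcp_pos"])*1000).round(1))
if __name__=="__main__": go([float(v) for v in sys.argv[1:]])
E
python3 go.py .470 -.1175 .170
```

```text
t 1.3 tcp [ 0.3332 -0.288   0.2185] xang -14.12 f [-0.27 -0.02  0.22] w 0.002616737824996333 delta mm [  91.  -198.6   48.9]
```

>>> apply_moves(plan=[[[18, -40, 0, 0, 0], [18, -40, 0, 0, 0], [18, -40, 0, 0, 0], [18, -40, 0, 0, 0], [18, -38, 0, 0.005, 0], [0, 0, 20, 0, 0], [0, 0, 20, 0, 0], [0, 0, 0, 0, 0], [0, 0, 0, 0, 0]]])

```text
time: 2.2
tcp_pos: [0.4673, -0.1237, 0.1786]
ee_rot: [-3.115, 0.404, 0.002]
force: [0.5, -1.0, 0.2]
grip_width: 0.0003
gripper_force: 0.0
```

```bash
python3 go.py .470 -.1175 .145; python3 - <<'E'
from h import *
a=shot("scene")["frame"][60:260,100:356]; b=shot("top")["frame"][120:320,190:446]
cv2.imwrite("pics/a.png",cv2.resize(np.vstack([a,b]),None,fx=1.5,fy=1.5)[:,:,::-1])
E
```

```text
t 2.2 tcp [ 0.4673 -0.1237  0.1786] xang -14.78 f [ 0.46 -1.01  0.2 ] w 0.00031356401616763056 delta mm [ 1.  -6.7 33.6]
```

View pics/a.png

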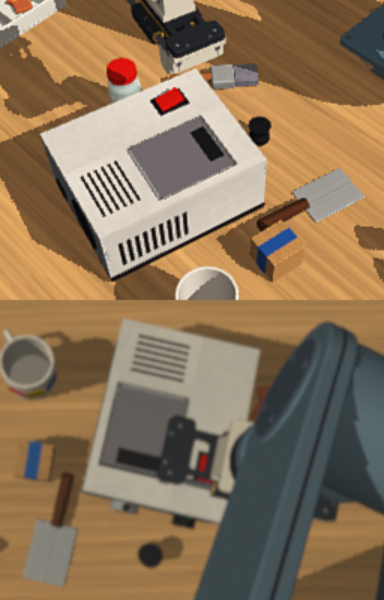

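The rocker is still on. The top view shows the hand above it, but in the scene crop the hand sits at about (195,50), so I'll check where the TCP projects.

```bash
python3 - <<'E'
from h import *
o=arm.observe(); c=shot("scene"); M=np.array(c["cam_to_world"])
for p in ([0,0,0],[0,0,.084]):
    q=M[:3,:3].T@(o["tcp_pos"]+p-M[:3,3]); print(c["cx"]-c["fx"]*q[0]/q[2], c["cy"]+c["fy"]*q[1]/q[2], -q[2])
print(o["tcp_pos"],arm.observe()["time"])
cv2.imwrite("pics/b.png",cv2.resize(c["frame"][0:200,120:320],None,fx=3,fy=3)[:,:,::-1])
E
```

```text
213.48038273457007 105.63466121340387 1.0101309208206484
210.56042811261858 74.85265337118682 0.9408984873292362
[ 0.46802549 -0.1241251   0.17958456] 2.35
```

View pics/b.png

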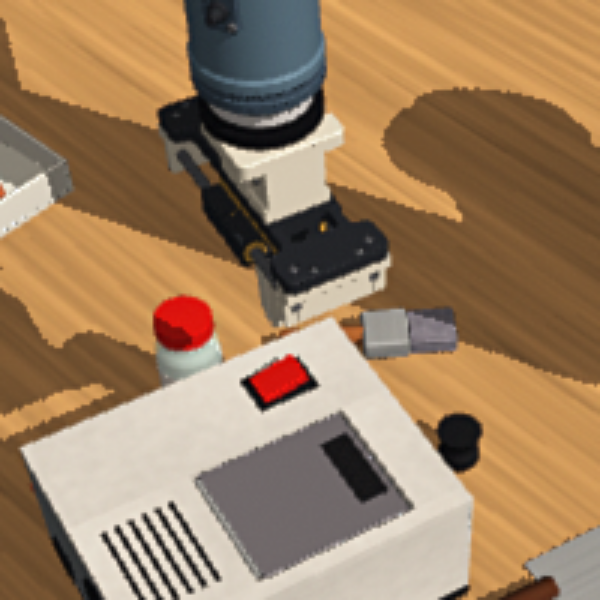

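The fingertip shows at crop (285,318), where the TCP should project, so the pose is consistent. I'll correct sideways and descend to just above the rocker.

>>> apply_moves(plan=[[[0, -7, 0, -0.005, 0], [0, 0, 12, 0, 0], [0, 0, 12, 0, 0], [0, 0, 10, 0, 0], [0, 0, 0, 0, 0], [0, 0, 0, 0, 0]]])

```text
time: 2.95
tcp_pos: [0.4691, -0.1162, 0.1441]
ee_rot: [-3.116, 0.395, 0.002]
force: [0.4, 0.4, 0.1]
grip_width: 0.0006
gripper_force: 0.0
```

```bash
python3 go.py .470 -.1175 .132
```

```text
t 2.95 tcp [ 0.4691 -0.1162  0.1441] xang -14.45 f [0.43 0.38 0.08] w 0.0005736417610873147 delta mm [ 1.2  1.  12.1]
```

>>> apply_moves(plan=[[[1, 1, 3, 0, 0], [0, 0, 2, 0, 0], [0, 0, 2, 0, 0], [0, 0, 2, 0, 0]]])

```text
time: 3.35
tcp_pos: [0.47, -0.1176, 0.1357]
ee_rot: [3.117, -0.395, -0.0]
force: [0.5, 0.2, 1.0]
grip_width: 0.0005
gripper_force: 0.3
```

>>> apply_moves(plan=[[[0, 0, 1, 0, 0], [0, 0, 1, 0, 0], [0, 0, 1, 0, 0], [0, 0, 0, 0, 0]]])

```text
time: 3.75
tcp_pos: [0.4693, -0.1174, 0.1338]
ee_rot: [3.117, -0.395, -0.002]
force: [-6.1, 1.8, 13.3]
grip_width: 0.0004
gripper_force: 7.0
```

The force tilts toward -x, so the rocker's front half now slopes down. I'll lift and check.

>>> apply_moves(plan=[[[0, 0, -10, 0, 0], [0, 0, -25, 0, 0], [0, 0, -25, 0, 0], [0, 0, 0, 0, 0]]])

```text
time: 4.15
tcp_pos: [0.4725, -0.1187, 0.1963]
ee_rot: [3.114, -0.395, 0.011]
force: [-0.6, -0.3, -0.7]
grip_width: 0.0006
gripper_force: 0.0
```

```bash
python3 go.py .4935 -.0255 .19; python3 - <<'E'
from h import *
c=shot("scene"); P=pts(c); S=dict(np.load("scene0.npz")); P0=pts(S)
import m
for F,Q in((S,P0),(c,P)):
    k=cv2.inRange(cv2.cvtColor(F["frame"],cv2.COLOR_RGB2HSV),*m.red); k[:110]=0;k[142:]=0;k[:,:195]=0;k[:,230:]=0
    q=Q[k>0]; x=(q[:,:2]-[.479,-.1197])@[.9686,-.2487]*1000
    print(len(q),"front/back z",[round(float(np.median(q[s,2])),4) for s in((x<-5)&(x>-15),(x>5)&(x<15))])
a,b=[cv2.resize(f[90:190,180:280],None,fx=3,fy=3) for f in(S["frame"],c["frame"])]
cv2.imwrite("pics/c.png",np.hstack([a,b])[:,:,::-1])
E
```

```text
t 4.15 tcp [ 0.4725 -0.1187  0.1963] xang -14.45 f [-0.65 -0.3  -0.68] w 0.0006087079852821717 delta mm [ -3.  -95.5   6.1]
180 front/back z [0.1366, 0.1319]
168 front/back z [0.1323, 0.136]
```

View pics/c.png

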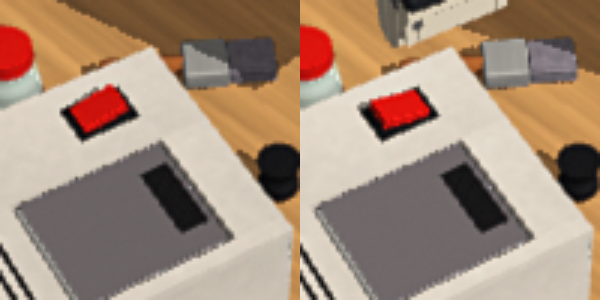

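The right-hand crop, taken now, shows the rocker at (400,108) tilted the other way. Its front measures 132 mm and its back 136 mm, so it is off. Next I'll move over the pad.

>>> apply_moves(plan=[[[-1, -32, 0, 0, 0], [-1, -32, 0, 0, 0], [-1, -31, 5, 0, 0], [0, 0, 15, 0, 0], [0, 0, 15, 0, 0], [0, 0, 15, 0, 0], [0, 0, 5, 0, 0], [0, 0, 0, 0, 0], [0, 0, 0, 0, 0]]])

```text
time: 5.1
tcp_pos: [0.4911, -0.025, 0.1378]
ee_rot: [-3.117, 0.395, -0.0]
force: [0.1, 1.0, 0.4]
grip_width: 0.0006
gripper_force: 0.0
```

```bash
python3 go.py .4935 -.0255 .126
```

```text
t 5.1 tcp [ 0.4911 -0.025   0.1378] xang -14.46 f [0.08 1.04 0.45] w 0.0006139844571189467 delta mm [ 2.5 -0.1 11.8]
```

>>> apply_moves(plan=[[[2, 0, 4, 0, 0], [0, 0, 4, 0, 0], [0, 0, 3, 0, 0], [0, 0, 2, 0, 0], [0, 0, 2, 0, 0], [0, 0, 0, 0, 0]]])

```text
time: 5.7
tcp_pos: [0.4928, -0.0254, 0.1226]
ee_rot: [3.117, -0.395, -0.0]
force: [-0.9, -0.7, 3.0]
grip_width: 0.0005
gripper_force: 1.4
```

>>> apply_moves(plan=[[[0, 0, 1, 0, 0], [0, 0, 1, 0, 0], [0, 0, 0, 0, 0]]])

```text
time: 6.0
tcp_pos: [0.4929, -0.0254, 0.1209]
ee_rot: [3.117, -0.395, 0.0]
force: [-1.5, -0.1, 3.4]
grip_width: 0.0007
gripper_force: 1.7
```

>>> apply_moves(plan=[[[0, 0, 1, 0, 0], [0, 0, 0.5, 0, 0], [0, 0, 0, 0, 0]]])

```text
time: 6.3
tcp_pos: [0.4929, -0.0254, 0.1202]
ee_rot: [3.116, -0.395, 0.001]
force: [-3.8, 0.5, 12.6]
grip_width: 0.0006
gripper_force: 6.2
```

The force rose to 12.6 N, so the pad is on its hard stop. Now I'll take the hand away, up and forward.

>>> apply_moves(plan=[[[0, 0, -15, 0, 0], [-15, 0, -40, 0, 0], [-25, 0, -40, 0, 0], [-30, 0, -30, 0, 0], [-30, 0, -10, 0, 0], [-30, 0, 0, 0, 0], [0, 0, 0, 0, 0], [0, 0, 0, 0, 0], [0, 0, 0, 0, 0], [0, 0, 0, 0, 0], [0, 0, 0, 0, 0], [0, 0, 0, 0, 0]]])

```text
time: 7.5
tcp_pos: [0.3673, 0.007, 0.2538]
ee_rot: [-3.116, 0.395, 0.001]
force: [0.1, 0.4, 0.7]
grip_width: 0.0006
gripper_force: 0.0
```

>>> apply_moves(plan=[[[0, 0, 0, 0, 0], [0, 0, 0, 0, 0], [0, 0, 0, 0, 0], [0, 0, 0, 0, 0], [0, 0, 0, 0, 0], [0, 0, 0, 0, 0], [0, 0, 0, 0, 0], [0, 0, 0, 0, 0]]])

```text
time: 8.3
tcp_pos: [0.367, 0.0071, 0.2542]
ee_rot: [3.117, -0.395, 0.0]
force: [0.4, 0.0, 0.3]
grip_width: 0.0008
gripper_force: 0.0
```

```bash
cat > chk.py <<'E'
from h import *
import m,sys
c=shot("scene"); t=shot("top"); P=pts(c); z=P[...,2]; S=m.S
casing=(P[...,:2]-[.552,-.076])@np.array([[.9686,.2487],[-.2487,.9686]])
k=(casing[...,1]>-10e-3)&(casing[...,1]<.08)&(casing[...,0]>-.09)&(casing[...,0]<.05)&(z>.14)&(z<.24)
q=casing[k]; zz=z[k]; print("raised pts",k.sum(),"max z",zz.max() if k.any() else 0)
if k.sum()>50:
    f=np.polyfit(q[:,0],zz,1); print("hatch angle",np.arctan(-f[0]))
r=cv2.inRange(cv2.cvtColor(c["frame"],cv2.COLOR_RGB2HSV),*m.red); r[:110]=0;r[142:]=0;r[:,:195]=0;r[:,230:]=0
g=P[r>0]; x=(g[:,:2]-[.479,-.1197])@[.9686,-.2487]*1000
print(len(g),"rocker front/back z",[round(float(np.median(g[s,2])),4) for s in((x<-5)&(x>-15),(x>5)&(x<15))])
cv2.imwrite(f"pics/{sys.argv[1]}.png",cv2.resize(np.vstack([c["frame"][60:310,100:370],t["frame"][120:320,170:440]]),None,fx=1.3,fy=1.3)[:,:,::-1])
o=arm.observe(); print(o["time"],o["tcp_pos"],o["force"])
E
python3 chk.py d
```

```text
raised pts 1491 max z 0.21821199726008578
hatch angle 0.9241310533415176
51 rocker front/back z [0.1314, nan]
8.4 [0.36697552 0.00712441 0.25417704] [ 0.15872757 -0.60802776  0.3870307 ]
  return _methods._mean(a, axis=axis, dtype=dtype,
  ret = ret.dtype.type(ret / rcount)
```

View pics/d.png

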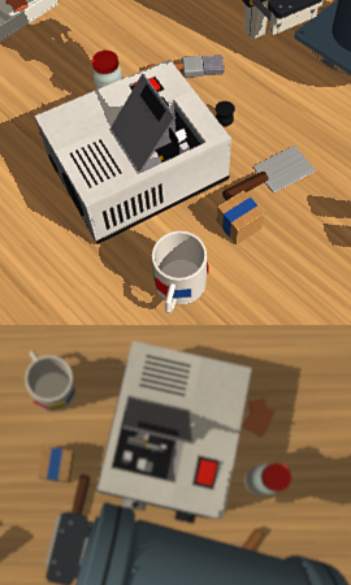

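The picture shows the hatch standing open (scene crop 145,120; top view 150,415), with the rocker front at 131 mm, which is off, and the bystanders in place. I'll wait a little and confirm it stays that way.

>>> apply_moves(plan=[[[0, 0, 0, 0, 0], [0, 0, 0, 0, 0], [0, 0, 0, 0, 0], [0, 0, 0, 0, 0], [0, 0, 0, 0, 0], [0, 0, 0, 0, 0], [0, 0, 0, 0, 0], [0, 0, 0, 0, 0], [0, 0, 0, 0, 0], [0, 0, 0, 0, 0], [0, 0, 0, 0, 0], [0, 0, 0, 0, 0]]])

```text
time: 9.6
tcp_pos: [0.367, 0.0071, 0.2541]
ee_rot: [-3.117, 0.395, 0.0]
force: [-0.4, -0.1, 0.1]
grip_width: 0.0003
gripper_force: 0.0
```

```bash
python3 chk.py e 2>/dev/null; python3 - <<'E'
from h import *
import m
P=pts(shot("top")); t=shot("top"); 
r=cv2.inRange(cv2.cvtColor(t["frame"],cv2.COLOR_RGB2HSV),*m.red); r[:215]=0;r[250:]=0;r[:,:315]=0;r[:,345:]=0
g=P[r>0]; x=(g[:,:2]-[.479,-.1197])@[.9686,-.2487]*1000
print(len(g),"top-view rocker front/back z",[round(float(np.median(g[s,2])),4) for s in((x<-5)&(x>-15),(x>5)&(x<15))])
E
```

```text
raised pts 1480 max z 0.21904585302524737
hatch angle 0.9225583977904995
51 rocker front/back z [0.1315, nan]
9.7 [0.36700754 0.0071053  0.25417867] [ 0.4539403  -0.17218042  0.05114011]
257 top-view rocker front/back z [0.1315, 0.1361]
```

The hatch is steady and fully open, the rocker is off, and the hand is clear, so I'm handing in the job.

```bash
python3 -c "
from cell import arm
print(arm.close_job())"
```

```text
the job is handed in; nothing more can be done
None
```

The light source is switched off, and one press on the pad opened the lamp hatch; it stayed fully open with the switch still off, the hand well clear and no bystander seen to move, and I handed the job in at about 10 s.

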